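Wedge a carrier pack tight in the clamping cradle

TASK

Set the pack of black carriers flat on the bed of the pale metal clamping cradle, lengthwise between the two low side rails, right next to the dark sprung pressure plate, and let go of it. Then slide the loose grey wedge, thin end first, into the gap left between the pack and the cradle's slanted wall, and drive it fully home until the shoulder of its head meets the end of that wall, so that the pack presses the plate back and is locked tight. Leave the other things on the bench where they are.

Things in the scene. Friction and masses are not known exactly. Their poses are not given: they have to be found in the camera images.
- carrier_center (a point): centre of the load, half-way up: a rectangular pack of black plastic carriers, 52 (its x) x 120 (its y) x 50 mm high, about 0.2 kg, lying loose on the bench; either way round will do. Grasp it across the 52 mm. z axis up.
- wedge_head (a point): centre, half-way up, of the head of the loose grey wedge lying on the bench. The head is a block 36 (x) x 30 (y) x 38 mm high; grasp it across its 30 mm (y). x points along the wedge to its thin end. On the -y side the head stands out 8 mm beyond the shank as a shoulder (18 mm ahead of this point). 0.12 kg; used as it lies, not turned over.
- wedge_tip (a point): middle of the thin end of the same wedge. Between the head's front face and this end runs the tapered shank, 70 mm long, 38 mm high: its +y side is straight and flush with the head's +y side (15 mm from the head's centre line), its -y side tapers 1:6 from 21.7 mm thick at the head to 10 mm here.
- cradle: pale metal clamping cradle, fixed. Origin on the bench under the bed, z up. Flat bed 10 mm above the bench, x -37 to +42, y -88 to +117 mm, and as an apron for the wedge on to x -80 for y -88 to -26. Two dark rails, 8 mm above the bed, y -22 to +58, inner faces at x -30 and +30: the pack lies between them, long side along y. At +y is the sprung plate, at -y the slanted wall.
- wall_end (a point): on the slanted wall (38 mm high over the bed, cradle x -35 to +35 mm): the inner edge of its -x end, at bed height, cradle x -35, y -62.4 mm. The inner face runs from here at 1:6 to y -50.7 at x +35. The wedge enters here moving along cradle +x, straight side to the pack; home, its shoulder meets this end and its head centre is at cradle x -53, y -55 mm.
- pressure_plate (a joint): travel of the dark upright pressure plate (60 wide, 44 mm high) along cradle +y, m: 0 at rest with its face at cradle y = +75 mm, 0.010 at its stop; 0.004 to 0.006 with the wedge home. Springs press it with 0.7 N at 0 and 0.7 N more per mm. Driving the wedge home takes roughly 5 to 15 N; friction then holds it.
- panel_stack: bystander: stack of green and grey board panels, 103 x 120 x 43 mm, origin under its centre
- cutters: bystander: side cutters lying flat, 51 x 131 x 11 mm, origin under the centre
- board_pack: bystander: upright pack of grey and green boards, 90 x 70 x 79 mm, origin under its centre
Not all that is in view belongs to the job. Of the things that look like the part that bears wedge_head, the largest one is meant.

How it is judged:
On the way:
1. the carrier pack lies flat in the bed, between the rails, let go, before the plate is pressed back by the wedge (x of carrier_center in the frame of cradle between -0.008 and 0.008 m and y of carrier_center in the frame of cradle between 0.002 and 0.0195 m and z of carrier_center in the frame of cradle below 0.038 m and value of joint pressure_plate below 0.003 m and contact force between the fingers and carrier below 0.1 N), for 0.2 s.
At the end, for the whole second after the job is handed in: The wedge lies flat (within 5 degrees) in the gap along the slanted wall with its shoulder within 4 mm of the wall's end, the carrier pack lies flat in the bed between the rails and holds the pressure plate back by more than 3 mm; all at rest and let go (x of wedge_head in the frame of cradle above -0.057 m and x of wedge_tip in the frame of cradle above 0.03 m and y of wedge_head in the frame of cradle between -0.062 and -0.048 m and z of wedge_head in the frame of cradle below 0.034 m and angle between the x axis of wedge_head and the x axis of cradle, either way round below 0.09 rad and angle between wedge_head's own z axis and vertical below 0.09 rad and value of joint pressure_plate above 0.003 m and x of carrier_center in the frame of cradle between -0.008 and 0.008 m and z of carrier_center in the frame of cradle below 0.038 m and angle between carrier_center's own z axis and vertical below 0.06 rad and linear speed of each of wedge, carrier below 0.01 m/s); the robot touches nothing.
It fails at once if a bystander is moved by more than 20 mm (distance of any of panel_stack, cutters, board_pack from where it was at the start of the episode above 0.02 m).
It also fails if it takes over 72 s, if anything falls off the work surface, if the arm or the gripper's body presses on something with over 40 N, if the wrist force passes 120 N, or if a joint passes its speed limit or range.

ROBOT

A 6-joint arm with a two-finger parallel gripper is mounted at the origin on a cart in front of the work surface, level with it; the furniture and walls round the work are solid. World frame = base frame: x ahead of the robot, y to its left, z up, the work surface at z = 0. Lengths are in m, angles in rad, forces in N, time in s.
With the tool pointing down it reaches from about 0.425 to 0.95 m from the base axis. Payload 3.5 kg.
Tool frame: the origin (TCP) lies at the very end of the fingers, on their centre line; the grasp point (between the pads) lies 19 mm behind it; z points along the fingers, y is the direction in which the jaws open and shut (so a half turn about z gives the same grasp; the last joint's range is limited). The gripper opens to 85 mm and grips with 20 to 120 N. Pads are 22 mm wide; open, the fingers measure 114 mm over their backs; the gripper's body (76 mm by 85 mm) begins 54 mm behind the grasp point. The pads swing forward as they close: fully open they stand 13 mm farther back than shut.
Start: joints at [0.974, 0.286, 1.577, -0, 1.279, -0.15], TCP at [0.292, 0.609, 0.231] pointing down, gripper open.
Joint ranges: [-2.77, 2.77], [-0.9, 2.22], [0.21, 2.48], [-1.53, 4.67], [0.24, 2.81], [-2.84, 2.84]. Speed limits (rad/s): [2.79, 2.79, 3.14, 3.14, 3.14, 3.14].

INTERFACE

Orientations are given as a unit quaternion [x, y, z, w].
In Python, from plant import get_state, vision, ctrl, cut_out gives the robot as it stands.
- The arm moves only by the tool jog_arm, never from a script. Its argument "commands" is text: rows parted by semicolons, each of 6 numbers parted by spaces: the shift along the world's x, y, z in m, then the turn, a rotation vector about the world's x, y, z in rad. A call has 1 to 20 rows; each row is the pose to reach, as a shift and turn from the pose commanded when the call began; what a row does not reach only later rows make up. A row lasts 1/8 s, in which the tool goes at most 62.5 mm and 10.7 degrees, less where a joint would pass 70% of its speed; a pose out of reach is approached as far as the arm can. A call with a gripper value outside its range is refused whole. "gripper" is the opening in per cent of the stroke, from 0 (shut) to 100 (fully open), set as the call begins (left out, the last holds). The fingers move at their own pace and stop on an object; "grip_force" is the grip in N (left out, the last holds). Time passes only in rows, so rows that repeat a pose let the fingers close. It gives the time, the measured TCP pose, the force and the opening at its end, in the units of the state.
- get_state(): the state, without advancing time (a new reading comes with each control period).
- vision.read_camera(name): name is "side" or "top" or "wrist"; returns a dict with "frame" (400x640x3 uint8, red, green, blue), "z_map" (400x640 float32, m along the optical axis (not along the pixel's ray), 0 where there is no reading), "fx", "fy", "cx", "cy" (pixels), "R" (3x3) and "t" (3): a world point X has camera coordinates R X + t. Camera axes: x right, y down, z forward; pixel columns grow to the right and rows downward; lengths in m; the calibration is good to about 2 mm. The wrist camera is an equidistant fisheye: a pixel r from the principal point sees the ray r / f radians off the axis. A picture is of the moment at which its call begins.
- ctrl.sign_off(): hands the job in, once; it reports no verdict.
Trained networks look in the newest picture that a camera, given by its name, has taken for a name from the list of things; names that differ only in an ending like _2 or _b are one class to them, and where a whole thing is asked for, a point or a joint stands for the part that bears it (a point fixed in the world has none). Each returns a list of dicts, best first, with "conf" (0 to 1); they miss things now and then, are a little off and sometimes report something else, mostly with a low value. They report only what shows in the picture. A call takes as long as a camera call. They do not tell look-alikes from the thing itself.
- cut_out(camera, query): "pixels" (400x640 bool, what is visible of it) and "box" ([centre column, centre row, width, height] in pixels, round what is visible of it).
The state is a dict: "time": time; "qpos": joint angles; "dq": joint speeds; "joint_efforts": joint torques, N m; "eef_pos": TCP position; "tcp_rot": TCP orientation; "contact_force": force on the tool from outside, world axes, zero at the start; "wrist_torque": the same for the moment, N m; "opening": opening from 0.0 (shut) to 1.0 (fully open).
Only numpy, scipy, OpenCV 4.12 (cv2) and the standard library are available. Lean on these libraries where they do the work, as an engineer would, in place of code of your own. Each camera call takes 0.05 s, during which the arm holds its last target.

## Working session

There is one attempt and no reset: what is moved stays moved. The work goes in short steps, Python scripts to look and compute and a tool call to move; the robot and the scene stay as the last step left them, time stands still between calls to the robot, and variables do not carry over. Pictures are saved under pics/ and viewed, and the job is handed in when it is done.

Besides the shell and the picture viewer there is one more tool, called after "Emit:" as a command line: name --argument value ..., lists and objects as JSON in quotes. jog_arm: Moves the arm, as the interface text tells. Its arguments: {"type":"object","properties":{"commands":{"type":"string"},"gripper":{"type":"number"},"grip_force":{"type":"number"}},"required":["commands"]}

```bash
mkdir -p pics; ls; cat > h.py <<'E'
import numpy as np, cv2
from plant import get_state, vision, ctrl, cut_out
def save(c,name): cv2.imwrite('pics/'+name,c['frame'][:,:,::-1])
def cloud(c):
    z=c['z_map']; v,u=np.mgrid[0:z.shape[0],0:z.shape[1]]
    P=np.stack([(u-c['cx'])/c['fx']*z,(v-c['cy'])/c['fy']*z,z],-1)
    W=(P-c['t'])@c['R']
    W[z<=0]=np.nan
    return W
E
python3 - <<'E'
from h import *
s=get_state(); print(s)
for n in ['side','top']:
    c=vision.read_camera(n); save(c,n+'0.png'); print(n,c['fx'],c['fy'],c['cx'],c['cy'],c['R'].round(3).tolist() if hasattr(c['R'],'round') else c['R'],c['t'])
    np.savez('/tmp/'+n+'.npz',**c)
    for q in ['carrier_center','wedge_head','cradle','panel_stack','cutters','board_pack','pressure_plate']:
        for d in cut_out(n,q): print(q,round(d['conf'],2),np.round(d['box'],1))
E
```

```text
pics
{'time': 0.0, 'qpos': array([ 9.73987535e-01,  2.87187618e-01,  1.57818167e+00,  8.06911258e-06,
        1.27861128e+00, -1.49977669e-01]), 'dq': array([-0.00097766,  0.00132013,  0.00122849,  0.0006811 ,  0.00074571,
        0.00066321]), 'joint_efforts': array([ 5.90088507e-05, -4.05998361e+01, -2.92619026e+01, -1.20960030e-04,
        5.93563556e-03, -3.68567854e-06]), 'eef_pos': array([0.2912561 , 0.60819578, 0.22993002]), 'tcp_rot': array([ 2.21562561e-01,  9.75145428e-01, -1.11027595e-03, -4.39123040e-04]), 'contact_force': array([-0.11836221, -0.61100689,  0.30071822]), 'wrist_torque': array([ 0.01077862, -0.02754397, -0.01391673]), 'opening': 0.9995841324357838}
side 459.1696182827047 459.1696182827047 322.0880431846508 199.10621863172557 [[0.83, -0.557, 0.022], [-0.344, -0.543, -0.766], [0.438, 0.629, -0.642]] [-0.43237075  0.29511568  1.14807905]
carrier_center 0.77 [292.9 196.6  26.3  36.1]
wedge_head 0.77 [337.8 307.3  31.3  10.2]
wedge_head 0.76 [299.1 241.8  27.1  15.1]
wedge_head 0.56 [397.4 310.8  40.5  28.6]
cradle 0.91 [353.3 240.3  50.2  68.6]
cradle 0.52 [396
[... 178 characters left out ...]
9  30.5]
board_pack 0.42 [449.  274.1  49.3  17.4]
pressure_plate 0.47 [344.8 221.1  19.8  18.1]
top 380.3470533388848 380.3470533388848 314.21163655025896 200.89210664785247 [[0.003, -1.0, 0.001], [-0.998, -0.003, -0.057], [0.057, -0.0, -0.998]] [0.0938408  0.5490125  1.12224333]
carrier_center 0.92 [278.4 209.6  43.3  25.8]
wedge_head 0.68 [425.7 246.   21.2  24.3]
wedge_head 0.63 [451.9 208.4  12.9  37.1]
wedge_head 0.56 [341.9 237.1  18.   20.9]
cradle 0.61 [371.  197.6  77.2  56.4]
panel_stack 0.58 [172.1 254.7  45.4  37.9]
panel_stack 0.27 [225.5 238.2  37.   36.7]
cutters 0.48 [451.6 141.9  31.   24.1]
board_pack 0.64 [224.1 238.6  32.5  38.1]
board_pack 0.53 [453.9 207.8  15.8  36.1]
```

```bash
python3 - <<'E'
from h import *
for n,(x0,x1,y0,y1) in {'side':(180,490,130,340),'top':(140,490,110,280)}.items():
    c=np.load('/tmp/%s.npz'%n); f=c['frame'][y0:y1,x0:x1,::-1]
    k=800/(x1-x0); k=min(k,600/(y1-y0)); cv2.imwrite('pics/%s1.png'%n,cv2.resize(f,None,fx=k,fy=k,interpolation=cv2.INTER_CUBIC)); print(n,k)
E
```

```text
side 2.5806451612903225
top 2.2857142857142856
```

View pics/side1.png

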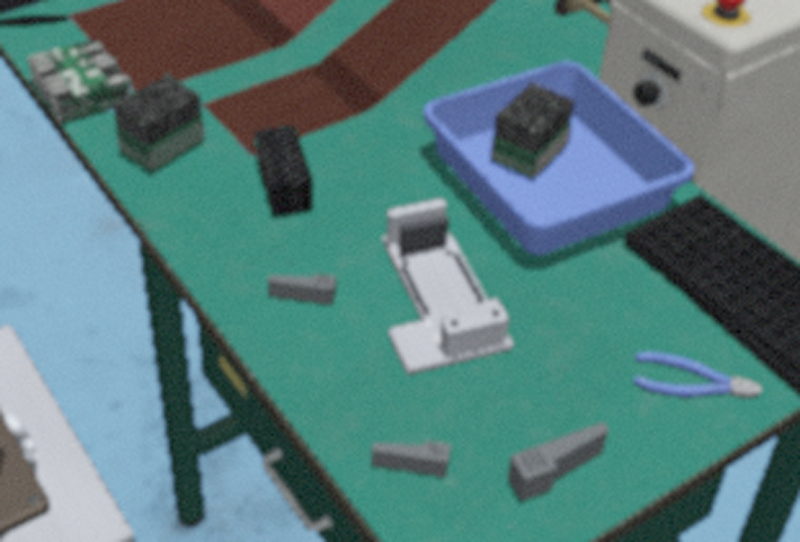

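View pics/top1.png

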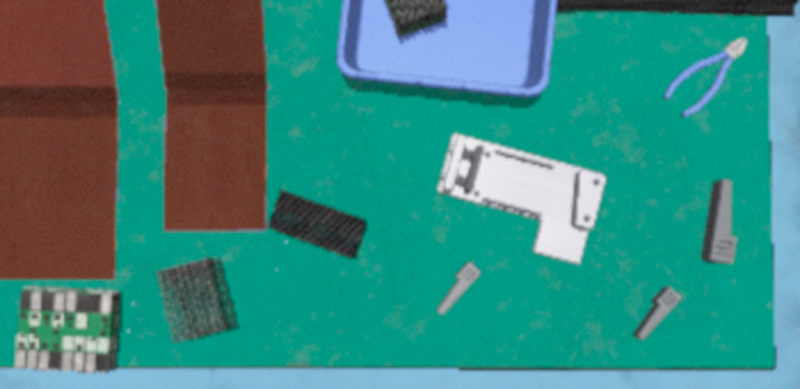

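View pics/side0.png

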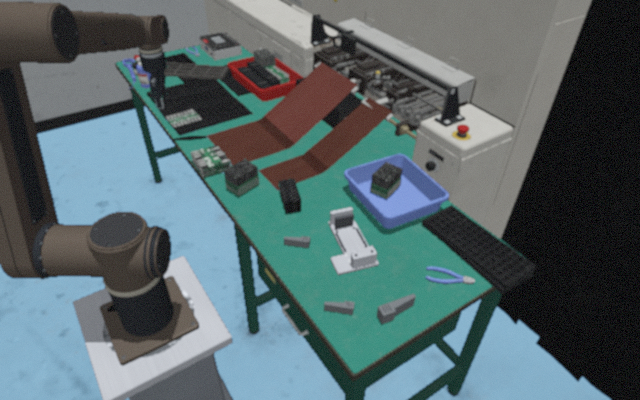

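View pics/top0.png

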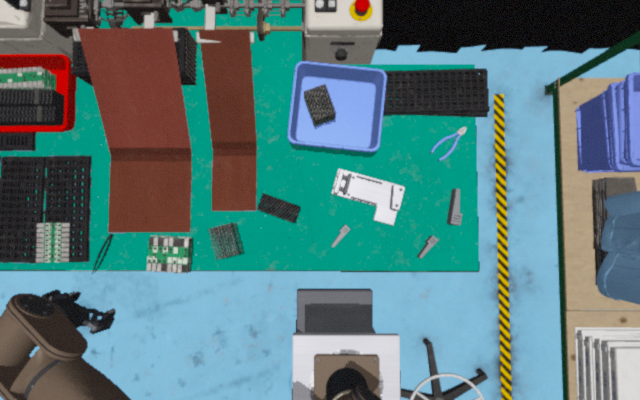

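The top view shows the pack at about (279,208), the cradle at (371,197) with its plate on the left and its wall and apron on the right, and three wedges. The largest wedge is at (455,207), with its thin end away from the robot. Next I measure positions.

```bash
cat >> h.py <<'E'
def rect(W,box,zlo,zhi,pad=4):
    u,v,w,h=box
    s=W[int(v-h/2-pad):int(v+h/2+pad)+1,int(u-w/2-pad):int(u+w/2+pad)+1].reshape(-1,3)
    s=s[np.isfinite(s[:,2])]; s=s[(s[:,2]>zlo)&(s[:,2]<zhi)]
    return s
E
python3 - <<'E'
from h import *
c=np.load('/tmp/top.npz'); W=cloud(c)
for nm,b,lo,hi in [('carrier',[278.4,209.6,43,26],.03,.07),('wedge',[454,207.5,14,37],.02,.06),('cradle bed',[371,197.6,77,56],.005,.015),('cradle hi',[371,197.6,77,56],.035,.08),('w2',[425,246,21,24],.015,.06),('w3',[342,237,18,21],.015,.06)]:
    s=rect(W,b,lo,hi); r=cv2.minAreaRect(s[:,:2].astype(np.float32))
    print(nm,len(s),'zmed',np.median(s[:,2]).round(4),'ctr',np.round(r[0],4),'size',np.round(r[1],4),'ang',round(r[2],2),'mean',s[:,:2].mean(0).round(4))
print('bench z',np.nanmedian(W[225:235,300:330,2]))
E
```

```text
carrier 673 zmed 0.0499 ctr [0.5283 0.1989] size [0.1161 0.0519] ang 70.52 mean [0.5289 0.1989]
wedge 332 zmed 0.0382 ctr [ 0.534  -0.3262] size [0.0314 0.1066] ang 81.11 mean [ 0.5267 -0.3192]
cradle bed 1561 zmed 0.0106 ctr [ 0.5605 -0.0741] size [0.1907 0.2557] ang 0.14 mean [ 0.5685 -0.0735]
cradle hi 488 zmed 0.0501 ctr [ 0.5827 -0.0624] size [0.203  0.0704] ang 75.02 mean [ 0.5811 -0.0702]
w2 157 zmed 0.0275 ctr [ 0.4147 -0.2372] size [0.0227 0.0745] ang 48.64 mean [ 0.4182 -0.2408]
w3 136 zmed 0.0277 ctr [0.4469 0.0215] size [0.0212 0.0749] ang 46.9 mean [0.4503 0.0152]
bench z 0.0006109389385824021
```

```bash
python3 - <<'E'
from h import *
W=cloud(np.load('/tmp/top.npz')); P=W.reshape(-1,3); P=P[np.isfinite(P[:,2])]
for y0 in np.arange(-.4,.7,.1):
    print(round(y0,1),[ (round(float(np.percentile(q,99)),3) if len(q:=P[(P[:,1]>y0)&(P[:,1]<y0+.1)&(P[:,0]>x0)&(P[:,0]<x0+.1)][:,2])>5 else None) for x0 in np.arange(.2,.9,.1)])
# cradle plate/wall fit
b=[371,197.6,77,56]
s=rect(W,b,.004,.09,6)
for lo,hi in [(.044,.052),(.052,.06),(.06,.09)]:
    t=s[(s[:,2]>lo)&(s[:,2]<hi)]; print(lo,len(t)); 
    for g in (t[t[:,1]<-.06],t[t[:,1]>-.06]):
        if len(g)>5:
            r=cv2.minAreaRect(g[:,:2].astype(np.float32)); print(np.round(r[0],4),np.round(r[1],4),round(r[2],1))
E
```

```text
-0.4 [-0.739, 0.006, 0.041, 0.042, 0.009, 0.014, 0.026]
-0.3 [-0.736, 0.03, 0.03, 0.006, 0.01, 0.013, 0.026]
-0.2 [-0.739, 0.006, 0.014, 0.053, 0.013, 0.006, 0.07]
-0.1 [-0.737, 0.006, 0.027, 0.021, 0.07, 0.071, 0.069]
-0.0 [-0.734, 0.006, 0.03, 0.058, 0.06, 0.08, 0.083]
0.1 [-0.739, 0.006, 0.052, 0.054, 0.006, 0.072, 0.081]
0.2 [-0.738, 0.006, 0.006, 0.054, 0.008, 0.049, 0.102]
0.3 [0.548, 0.081, 0.082, 0.009, 0.009, 0.05, 0.103]
0.4 [0.577, 0.047, 0.046, 0.008, 0.009, 0.066, 0.126]
0.5 [0.563, 0.537, 0.047, 0.008, 0.011, 0.067, 0.127]
0.6 [0.52, 0.518, 0.008, 0.008, 0.01, 0.066, 0.126]
0.044 229
[ 0.5602 -0.1479] [0.031  0.0714] 83.1
[0.6009 0.0127] [0.0366 0.0639] 76.0
0.052 179
[ 0.5599 -0.1449] [0.024 0.063] 84.5
[0.6033 0.012 ] [0.0369 0.069 ] 74.6
0.06 3
```

Emit:
jog_arm --commands "0.03 -0.06 0.02 0 0 -0.18;0.06 -0.12 0.03 0 0 -0.36;0.09 -0.17 0.04 0 0 -0.54;0.12 -0.22 0.05 0 0 -0.72;0.14 -0.27 0.05 0 0 -0.9;0.17 -0.32 0.05 0 0 -1.08;0.2 -0.37 0.05 0 0 -1.26;0.22 -0.41 0.05 0 0 -1.44;0.22 -0.41 0.05 0 0 -1.464;0.22 -0.41 0.05 0 0 -1.464;0.22 -0.41 0.05 0 0 -1.464"

```text
time: 2.17
eef_pos: [0.5111, 0.1999, 0.2814]
tcp_rot: [0.816, 0.578, 0.0, -0.0]
contact_force: [-0.6, 0.3, -0.4]
opening: 1.001
```

```bash
python3 - <<'E'
from h import *
c=vision.read_camera('wrist'); save(c,'w1.png'); np.savez('/tmp/w1.npz',**c)
print(c['fx'],c['cx'],c['cy'],c['R'],c['t'],'campos',-c['R'].T@c['t'], get_state()['qpos'])
for q in ['carrier_center','cradle','wedge_head']:
    for d in cut_out('wrist',q): print(q,round(d['conf'],2),np.round(d['box'],1))
E
```

```text
309.70691628693146 321.09364792410975 196.41717733044229 [[ 9.43685526e-01 -3.30842747e-01  8.39930240e-04]
 [-3.18645016e-01 -9.08204207e-01  2.71349355e-01]
 [-8.90111379e-02 -2.56336099e-01 -9.62480557e-01]] [-0.41776552  0.29629442  0.52356668] campos [0.53525528 0.26509018 0.42387434] [ 1.87925519e-01 -2.89764507e-02  1.83312464e+00  1.88039032e-04
  1.33743281e+00  5.25205236e-01]
carrier_center 0.62 [334.4 164.1  42.5  95.3]
cradle 0.66 [404.9 288.3  77.5  99.6]
wedge_head 0.93 [318.5 288.8  51.6  27.4]
```

View pics/w1.png

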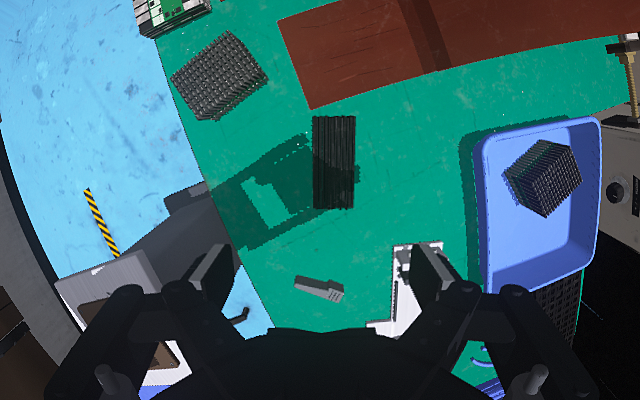

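The wrist view shows the pack at (333,162), a decoy wedge at (318,289), and the plate end of the cradle at (405,285), partly hidden by a finger.

```bash
cat >> h.py <<'E'
def fcloud(c):
    z=c['z_map']; v,u=np.mgrid[0:z.shape[0],0:z.shape[1]]
    x=(u-c['cx'])/c['fx']; y=(v-c['cy'])/c['fy']; r=np.hypot(x,y)+1e-12
    k=np.tan(r)/r; P=np.stack([x*k*z,y*k*z,z],-1); P[(r>1.3)|(z<=0)]=np.nan
    return (P-c['t'])@c['R']
E
python3 - <<'E'
from h import *
c=np.load('/tmp/w1.npz'); W=fcloud(c)
print('bench',W[120,400],W[250,260])
s=rect(W,[334,164,42,95],.042,.07,8); r=cv2.minAreaRect(s[:,:2].astype(np.float32)); print(len(s),np.median(s[:,2]),r,s.mean(0))
E
```

```text
bench [ 6.35569680e-01  2.19740679e-01 -2.50942700e-04] [ 0.37889882  0.10204069 -0.00174446]
3663 0.04916788823505697 ((0.528884768486023, 0.19967980682849884), (0.11736279726028442, 0.05064418539404869), 70.3817138671875) [0.52964095 0.20211973 0.04901048]
```

Emit:
jog_arm --commands "0.018 -0.001 -0.05 0 0 0;0.018 -0.001 -0.1 0 0 0;0.018 -0.001 -0.15 0 0 0;0.018 -0.001 -0.2 0 0 0;0.018 -0.001 -0.225 0 0 0;0.018 -0.001 -0.25 0 0 0;0.018 -0.001 -0.266 0 0 0;0.018 -0.001 -0.266 0 0 0;0.018 -0.001 -0.266 0 0 0"

```text
time: 3.5
eef_pos: [0.5305, 0.198, 0.0164]
tcp_rot: [0.816, 0.577, 0.001, 0.0]
contact_force: [-0.3, -0.7, 0.4]
opening: 1.004
```

Emit:
jog_arm --commands "0 0 0 0 0 0;0 0 0 0 0 0;0 0 0 0 0 0;0 0 0 0 0 0;0 0 0 0 0 0;0 0 0 0 0 0;0 0 0 0 0 0;0 0 0 0 0 0" --gripper 30 --grip_force 40

```text
time: 4.5
eef_pos: [0.5302, 0.1979, 0.0164]
tcp_rot: [0.817, 0.577, 0.0, 0.0]
contact_force: [-1.3, -0.0, 6.3]
opening: 0.6
```

Emit:
jog_arm --commands "0 0 0.02 0 0 0;0 0 0.05 0 0 0;0 0 0.1 0 0 0;0 -0.04 0.15 0 0 0;0.01 -0.09 0.2 0 0 0;0.02 -0.14 0.24 0 0 0;0.03 -0.19 0.25 0 0 0;0.04 -0.24 0.25 0 0 0.04;0.04 -0.29 0.25 0 0 0.08;0.04 -0.34 0.25 0 0 0.08;0.04 -0.38 0.25 0 0 0.08;0.04 -0.39 0.25 0 0 0.08;0.04 -0.39 0.25 0 0 0.08;0.04 -0.39 0.25 0 0 0.08"

```text
time: 6.25
eef_pos: [0.5696, -0.1909, 0.2654]
tcp_rot: [0.792, 0.61, 0.0, -0.0]
contact_force: [-0.0, 0.0, -1.0]
opening: 0.601
```

```bash
python3 - <<'E'
from h import *
c=vision.read_camera('wrist'); save(c,'w2.png'); np.savez('/tmp/w2.npz',**c)
s=get_state(); print(s['opening'],s['eef_pos'],s['contact_force'])
for q in ['carrier_center','cradle','wedge_head','pressure_plate']:
    for d in cut_out('wrist',q): print(q,round(d['conf'],2),np.round(d['box'],1))
E
```

```text
0.6015392122297359 [ 0.56965134 -0.19085489  0.26538205] [ 0.14878243  0.45337488 -1.71401581]
carrier_center 0.74 [323.6 233.1 142.3 203.2]
cradle 0.59 [291.3  72.2  94.  144.4]
wedge_head 0.93 [224.3 229.7  52.5  30. ]
wedge_head 0.64 [190.8  44.2  49.7  25.7]
pressure_plate 0.96 [304.4  14.8  49.9  22.4]
```

View pics/w2.png

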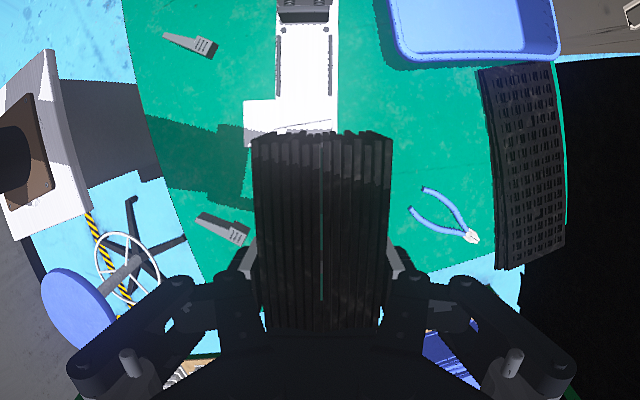

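The pack is held squarely. The cradle is at the top of the picture, with its apron at (265,115) and the plate at (304,15). I'll fit the cradle's footprint in both clouds.

```bash
cat >> h.py <<'E'
from scipy.optimize import minimize
def infoot(p):
    x,y=p[:,0],p[:,1]
    # signed: positive inside
    a=np.minimum.reduce([x+.037,.042-x,y+.088,.117-y])
    b=np.minimum.reduce([x+.080,.042-x,y+.088,-.026-y])
    return np.maximum(a,b)
def tocr(P,q):
    c,s=np.cos(q[2]),np.sin(q[2]); d=P[:,:2]-q[:2]
    return np.stack([d[:,0]*c+d[:,1]*s,-d[:,0]*s+d[:,1]*c],1)
def fitcradle(W,q0,zb=0.0):
    P=W.reshape(-1,3); P=P[np.isfinite(P[:,2])]
    m=(np.abs(P[:,0]-q0[0])<.16)&(np.abs(P[:,1]-q0[1])<.17)&(P[:,2]<.085)&(P[:,2]>-.01); P=P[m]
    lab=np.where(P[:,2]-zb>.0055,1,-1)
    d0=infoot(tocr(P,q0)); k=np.abs(d0)<.022; P=P[k]; lab=lab[k]
    f=lambda q: -np.mean(lab*np.tanh(infoot(tocr(P,q))/.0015))
    best=None
    for s in range(6):
        q=np.array(q0)+np.random.RandomState(s).randn(3)*[.003,.003,.02]*(s>0)
        r=minimize(f,q,method='Nelder-Mead',options=dict(initial_simplex=q+np.array([[0,0,0],[.004,0,0],[0,.004,0],[0,0,.03]]),maxiter=600))
        if best is None or r.fun<best.fun: best=r
    return best.x,best.fun,len(P)
E
python3 - <<'E'
from h import *
q0=[.577,-.073,np.radians(-15)]
W=cloud(np.load('/tmp/top.npz')); print('top',fitcradle(W,q0))
c=np.load('/tmp/w2.npz'); W2=fcloud(c); W2[150:]=np.nan
q,f,n=fitcradle(W2,q0,0); print('wrist',q,f,n,np.degrees(q[2]))
for nm,X in (('top',W),('w',W2)):
    P=X.reshape(-1,3); P=P[np.isfinite(P[:,2])]; p=tocr(P,q)
    i=(np.abs(p[:,0])<.02)&(np.abs(p[:,1])<.03); print(nm,'bed z',np.median(P[i,2]), 'plate/wall:')
    w=(np.abs(p[:,0])<.035)&(P[:,2]>.044)&(P[:,2]<.08)&(p[:,1]<-.03)&(p[:,1]>-.1)
    if w.sum(): print(' wall z',np.median(P[w,2]),w.sum()); 
    for x0 in (-.03,-.01,.01,.03):
        ww=w&(np.abs(p[:,0]-x0)<.006)
        if ww.sum(): print('   x',x0,'ymax',p[ww,1].max(),'exp',-.0624+(x0+.035)/6)
    w=(np.abs(p[:,0])<.03)&(P[:,2]>.03)&(P[:,2]<.08)&(p[:,1]>.04)&(p[:,1]<.12)
    print(' plate',w.sum(), np.percentile(p[w,1],[0,1,5,20,50]) if w.sum() else '', np.percentile(P[w,2],[50,99]) if w.sum() else '')
    rl=(P[:,2]>.0135)&(P[:,2]<.022)&(p[:,1]>-.015)&(p[:,1]<.05)
    for sgn in(-1,1):
        g=rl&(sgn*p[:,0]>.02)&(sgn*p[:,0]<.045); print(' rail',sgn,g.sum(),np.percentile(p[g,0],[0,5,50,95,100]).round(4) if g.sum() else '')
E
```

```text
top (array([ 0.57918751, -0.07847504, -0.26474016]), np.float64(-0.9342642674157048), 3054)
wrist [ 0.57873298 -0.077872   -0.2697286 ] -0.9625991057151687 10377 -15.454310446301282
top bed z 0.010742884214307764 plate/wall:
 wall z 0.04920071981961897 233
   x -0.03 ymax -0.061445030979797505 exp -0.061566666666666665
   x -0.01 ymax -0.05837083783359276 exp -0.05823333333333333
   x 0.01 ymax -0.0550036460411442 exp -0.0549
   x 0.03 ymax -0.051996556235801794 exp -0.05156666666666666
 plate 215 [0.07466369 0.07484783 0.07612038 0.08036275 0.09579575] [0.05496663 0.06025975]
 rail -1 47 [-0.0353 -0.0348 -0.0314 -0.0219 -0.0205]
 rail 1 48 [0.0202 0.0223 0.0315 0.035  0.0383]
w bed z 0.009868638432384039 plate/wall:
 wall z 0.047782913060048275 485
   x -0.03 ymax -0.06143523706973779 exp -0.061566666666666665
   x -0.01 ymax -0.057981069328813695 exp -0.05823333333333333
   x 0.01 ymax -0.05338423325154705 exp -0.0549
   x 0.03 ymax -0.05075122031750757 exp -0.05156666666666666
 plate 807 [0.07410481 0.07436684 0.07455346 0.07515778 0.07771939] [0.05207262 0.05645828]
 rail -1 211 [-0.0353 -0.0346 -0.0321 -0.0299 -0.0296]
 rail 1 202 [0.0297 0.0298 0.0324 0.0348 0.035 ]
```

Emit:
jog_arm --commands "0.006 0.06 0 0 0 -0.008;0.012 0.1 0 0 0 -0.008;0.012 0.123 -0.04 0 0 -0.008;0.012 0.123 -0.09 0 0 -0.008;0.012 0.123 -0.14 0 0 -0.008;0.012 0.123 -0.165 0 0 -0.008;0.012 0.123 -0.175 0 0 -0.008;0.012 0.123 -0.175 0 0 -0.008;0.012 0.123 -0.175 0 0 -0.008;0.012 0.123 -0.175 0 0 -0.008"

```text
time: 7.75
eef_pos: [0.5827, -0.0696, 0.092]
tcp_rot: [0.795, 0.606, 0.001, 0.001]
contact_force: [0.0, -1.0, -1.5]
opening: 0.601
```

```bash
python3 - <<'E'
from h import *
c=vision.read_camera('side'); save(c,'s2.png'); 
s=get_state(); q=[.5789,-.078,-.267]
print(s['eef_pos'],tocr(s['eef_pos'][None],q),s['tcp_rot'],s['contact_force'])
t=s['tcp_rot']; print('jaw',np.degrees(2*np.arctan2(t[1],t[0]))-90)
cv2.imwrite('pics/s2z.png',cv2.resize(c['frame'][190:290,280:430,::-1],None,fx=5,fy=5,interpolation=cv2.INTER_CUBIC))
E
```

```text
[ 0.58246871 -0.06950072  0.09175095] [[0.00119982 0.00913969]] [7.95226809e-01 6.06310784e-01 7.28431740e-04 1.01171480e-03] [-0.71240627  0.57473679 -1.17041712]
jaw -15.353484032354544
```

View pics/s2z.png

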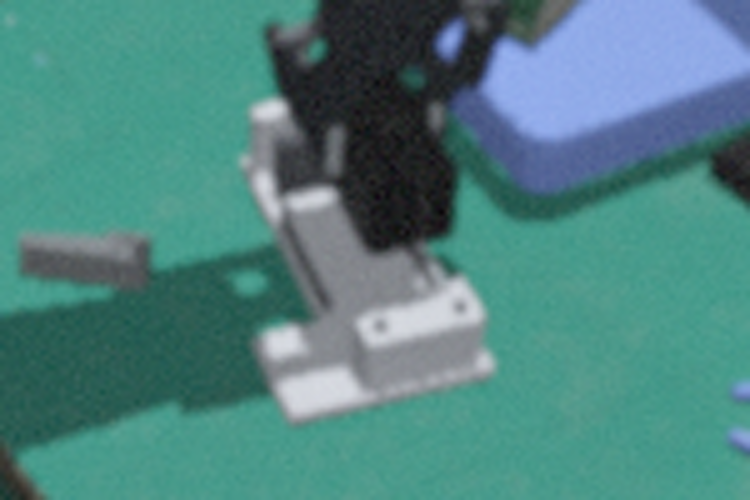

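Emit:
jog_arm --commands "-0.001 0.002 -0.01 0 0 0;-0.001 0.002 -0.02 0 0 0;-0.001 0.002 -0.035 0 0 0;-0.001 0.002 -0.048 0 0 0;-0.001 0.002 -0.058 0 0 0;-0.001 0.002 -0.063 0 0 0;-0.0005 0.003 -0.063 0 0 0;0 0.004 -0.064 0 0 0;0 0.004 -0.064 0 0 0;0 0.004 -0.064 0 0 0"

```text
time: 9.05
eef_pos: [0.5817, -0.0653, 0.0265]
tcp_rot: [0.795, 0.606, 0.0, 0.0]
contact_force: [-0.3, 0.4, -1.9]
opening: 0.602
```

```bash
python3 - <<'E'
from h import *
c=vision.read_camera('side'); save(c,'s3.png'); 
s=get_state(); q=[.5789,-.078,-.267]
print(s['eef_pos'],tocr(s['eef_pos'][None],q),s['contact_force'])
cv2.imwrite('pics/s3z.png',cv2.resize(c['frame'][190:290,280:430,::-1],None,fx=5,fy=5,interpolation=cv2.INTER_CUBIC))
E
```

```text
[ 0.58168805 -0.06525388  0.02647216] [[-0.00067366  0.01303008]] [ 1.60758559 -0.63256927 -0.93951931]
```

View pics/s3z.png

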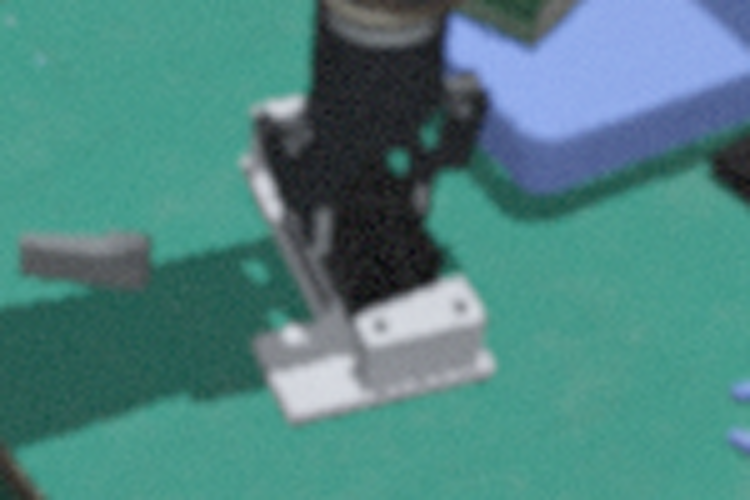

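Emit:
jog_arm --commands "0 0 -0.001 0 0 0;0 0 -0.0015 0 0 0;0 0 -0.0015 0 0 0"

```text
time: 9.48
eef_pos: [0.5817, -0.0653, 0.0264]
tcp_rot: [0.795, 0.606, -0.0, -0.0]
contact_force: [-3.8, 2.1, 6.8]
opening: 0.603
```

Emit:
jog_arm --commands "0 0 0 0 0 0;0 0 0 0 0 0;0 0 0 0 0 0;0 0 0 0 0 0;0 0 0.005 0 0 0;0 0 0.02 0 0 0;0 0 0.05 0 0 0;0 0 0.1 0 0 0;0 0 0.15 0 0 0;0 0 0.2 0 0 0" --gripper 95

```text
time: 10.72
eef_pos: [0.5816, -0.0652, 0.2279]
tcp_rot: [0.795, 0.606, 0.001, 0.001]
contact_force: [0.1, 1.4, -0.2]
opening: 0.945
```

Emit:
jog_arm --commands "-0.01 -0.03 0.02 0 0 -0.18;-0.03 -0.06 0.02 0 0 -0.36;-0.04 -0.1 0.02 0 0 -0.54;-0.06 -0.13 0.02 0 0 -0.72;-0.07 -0.16 0.02 0 0 -0.9;-0.09 -0.19 0.02 0 0 -1.08;-0.1 -0.22 0.02 0 0 -1.26;-0.11 -0.25 0.02 0 0 -1.4;-0.11 -0.25 0.02 0 0 -1.49;-0.11 -0.25 0.02 0 0 -1.49;-0.11 -0.25 0.02 0 0 -1.49"

```text
time: 12.1
eef_pos: [0.4717, -0.315, 0.2455]
tcp_rot: [0.996, -0.093, 0.0, 0.0]
contact_force: [0.4, 0.9, -0.2]
opening: 0.955
```

```bash
python3 - <<'E'
from h import *
c=vision.read_camera('wrist'); save(c,'w3.png'); np.savez('/tmp/w3.npz',**c)
t=vision.read_camera('top'); save(t,'t3.png'); np.savez('/tmp/t3.npz',**t)
s=get_state(); print(s['opening'],s['eef_pos'],s['qpos'],s['contact_force']); r=s['tcp_rot']; print('jaw',np.degrees(2*np.arctan2(r[1],r[0]))-90)
for q in ['carrier_center','cradle','wedge_head']:
    for d in cut_out('wrist',q): print(q,round(d['conf'],2),np.round(d['box'],1))
W=cloud(t); q=np.array([.5789,-.078,-.267]); P=W.reshape(-1,3); P=P[np.isfinite(P[:,2])]; p=tocr(P,q)
i=(np.abs(p[:,0])<.04)&(p[:,1]>-.047)&(p[:,1]<.07)&(P[:,2]>.045); i&=~((p[:,1]>.076))
print(np.median(P[i,2]),cv2.minAreaRect(p[i].astype(np.float32)))
E
```

```text
0.9495680769728985 [ 0.47179597 -0.3148781   0.24519937] [-7.67344824e-01  3.85703909e-02  1.83149740e+00 -9.40156852e-06
  1.27107300e+00  9.89109040e-01] [-0.24359414 -0.23632538  0.50683199]
jaw -100.63723438298037
carrier_center 0.88 [122.3 131.6  79.   43.4]
carrier_center 0.17 [ 15.5 260.6  31.   59.5]
cradle 0.92 [129.8 142.8 127.9  92.5]
wedge_head 0.95 [114.6 228.9  21.3  47.9]
wedge_head 0.93 [320.8 119.1  27.8  93.8]
wedge_head 0.55 [276.  225.1  38.7  57. ]
0.060070777031696866 ((0.00108412466943264, 0.012685727328062057), (0.052223265171051025, 0.11422102153301239), 0.25168293714523315)
```

View pics/w3.png

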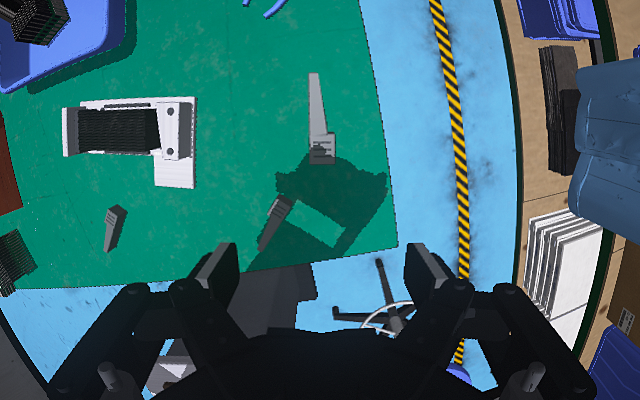

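The pack lies flat in the bed at cradle (1, 13) mm with its top at 60 mm. The target wedge is at (321,119), with the head at (322,149) and the tip at (314,75). I'll fit its outline.

```bash
cat >> h.py <<'E'
def inwedge(p):
    x,y=p[:,0],p[:,1]
    a=np.minimum.reduce([x+.018,.018-x,y+.015,.015-y])
    b=np.minimum.reduce([x+.018,.088-x,.015-y,(y-(-.0067+(x-.018)/6))*.9864])
    return np.maximum(a,b)
def fitwedge(W,q0,zlo,zhi=.07,tol=.02,foot=inwedge):
    P=W.reshape(-1,3); P=P[np.isfinite(P[:,2])]
    d0=foot(tocr(P,q0)); P=P[(d0>-tol)&(P[:,2]<zhi)]
    lab=np.where(P[:,2]>zlo,1,-1)
    keep=(P[:,2]>zlo)|(P[:,2]<zlo-.015); P=P[keep]; lab=lab[keep]
    f=lambda q: -np.mean(lab*np.tanh(foot(tocr(P,q))/.0015))
    best=None
    for s in range(8):
        q=np.array(q0)+np.random.RandomState(s).randn(3)*[.004,.004,.05]*(s>0)
        r=minimize(f,q,method='Nelder-Mead',options=dict(initial_simplex=q+np.array([[0,0,0],[.004,0,0],[0,.004,0],[0,0,.05]]),maxiter=600))
        if best is None or r.fun<best.fun: best=r
    return best.x,best.fun,len(P),int((lab>0).sum())
E
python3 - <<'E'
from h import *
q0=[.503,-.318,-.18]
for n,W in (('top',cloud(np.load('/tmp/top.npz'))),('wr',fcloud(np.load('/tmp/w3.npz')))):
    r=fitwedge(W,q0,.028); print(n,r,np.degrees(r[0][2]))
    P=W.reshape(-1,3);P=P[np.isfinite(P[:,2])];d=inwedge(tocr(P,r[0]));print(np.median(P[d>.003,2]))
c=np.load('/tmp/w3.npz'); r=fitcradle(fcloud(c),[.5789,-.078,-.267]); print('cradle',r)
E
```

```text
top (array([ 0.49971772, -0.3210978 , -0.18467628]), np.float64(-0.8404201864668199), 919, 297) -10.581171335441
0.039123865573782286
wr (array([ 0.49909472, -0.32006344, -0.18319501]), np.float64(-0.9499077599493071), 5679, 1700) -10.496301115241542
0.34068456672562775
cradle (array([ 0.57865864, -0.077894  , -0.26897471]), np.float64(-0.9390656875793958), 11622)
```

Emit:
jog_arm --commands "0.027 -0.005 -0.05 0 0 0;0.027 -0.005 -0.1 0 0 0;0.027 -0.005 -0.15 0 0 0;0.027 -0.005 -0.19 0 0 0;0.027 -0.005 -0.215 0 0 0;0.027 -0.005 -0.23 0 0 0;0.027 -0.005 -0.237 0 0 0;0.027 -0.005 -0.237 0 0 0;0.027 -0.005 -0.237 0 0 0"

```text
time: 13.48
eef_pos: [0.4994, -0.3209, 0.0091]
tcp_rot: [0.996, -0.093, 0.001, 0.001]
contact_force: [0.3, 0.3, -0.6]
opening: 0.948
```

Emit:
jog_arm --commands "0 0 0 0 0 0;0 0 0 0 0 0;0 0 0 0 0 0;0 0 0 0 0 0;0 0 0 0 0 0;0 0 0 0 0 0;0 0 0 0 0 0;0 0 0 0 0 0;0 0 0 0 0 0;0 0 0 0 0 0" --gripper 5 --grip_force 80

```text
time: 14.72
eef_pos: [0.499, -0.3206, 0.0084]
tcp_rot: [0.996, -0.093, 0.0, 0.0]
contact_force: [-0.2, -0.1, 4.8]
opening: 0.339
```

Emit:
jog_arm --commands "0 0 0.02 0 0 0;0 0 0.06 0 0 0;-0.01 0.03 0.1 0 0 -0.04;-0.03 0.08 0.11 0 0 -0.083;-0.04 0.13 0.11 0 0 -0.083;-0.05 0.17 0.11 0 0 -0.083;-0.06 0.2 0.11 0 0 -0.083;-0.061 0.214 0.11 0 0 -0.083;-0.061 0.214 0.11 0 0 -0.083;-0.061 0.214 0.11 0 0 -0.083"

```text
time: 15.98
eef_pos: [0.4382, -0.1072, 0.1182]
tcp_rot: [0.991, -0.135, 0.0, 0.0]
contact_force: [0.1, -0.4, -1.3]
opening: 0.339
```

```bash
cat >> h.py <<'E'
Q=np.array([.5788,-.0779,-.268])
def where():
    s=get_state(); r=s['tcp_rot']; y=np.degrees(2*np.arctan2(r[1],r[0]))
    y=(y+90)%180-90
    print('t',round(s['time'],2),'tcp',s['eef_pos'].round(4),'cr mm',(tocr(s['eef_pos'][None],Q)*1e3).round(1),'jaw-x',round(y,2),'cradle',round(np.degrees(Q[2]),2),'F',s['contact_force'].round(1),'op',round(s['opening'],3))
E
python3 - <<'E'
from h import *
c=vision.read_camera('wrist'); save(c,'w4.png'); np.savez('/tmp/w4.npz',**c); where()
W=fcloud(c); P=W.reshape(-1,3); P=P[np.isfinite(P[:,2])]; p=tocr(P,Q)
print(cv2.minAreaRect(p[(np.abs(p[:,0])<.04)&(p[:,1]>-.049)&(p[:,1]<.0745)&(P[:,2]>.05)&(P[:,2]<.066)].astype(np.float32)))
zt=get_state()['eef_pos'][2]-.0084+.038
s=get_state()['eef_pos']
print('wedge',fitwedge(W,[s[0],s[1],-.268],zt-.01,zt+.01,.02), zt)
E
```

```text
t 16.02 tcp [ 0.4381 -0.1073  0.1181] cr mm [[-127.9  -65.6]] jaw-x -15.53 cradle -15.36 F [-0.4  0.1 -1. ] op 0.34
((-9.716488420963287e-05, 0.014506310224533081), (0.11960083246231079, 0.0550747849047184), 89.94097900390625)
wedge (array([ 0.43959187, -0.10638323, -0.27929842]), np.float64(-0.7372794835603781), 19666, 14320) 0.1476763441098075
```

View pics/w4.png

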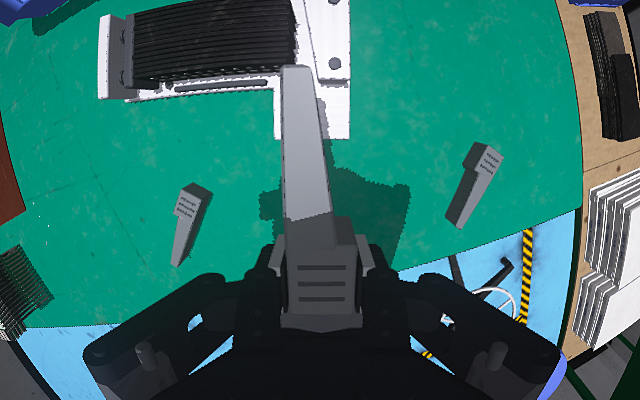

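The picture shows the wedge held straight, with its tip at (295,68) heading for the gap between the pack end and the wall. Next I lower it.

Emit:
jog_arm --commands "0 0.001 -0.03 0 0 0.003;0 0.001 -0.06 0 0 0.003;0 0.001 -0.08 0 0 0.003;0 0.001 -0.092 0 0 0.003;0 0.001 -0.097 0 0 0.003;0 0.001 -0.097 0 0 0.003;0 0.001 -0.097 0 0 0.003"

```text
time: 16.9
eef_pos: [0.4383, -0.1056, 0.0216]
tcp_rot: [0.991, -0.133, 0.001, 0.0]
contact_force: [-0.5, -0.8, -1.2]
opening: 0.337
```

```bash
python3 - <<'E'
from h import *
c=vision.read_camera('wrist'); save(c,'w5.png'); np.savez('/tmp/w5.npz',**c); where()
W=fcloud(c); P=W.reshape(-1,3); P=P[np.isfinite(P[:,2])]; p=tocr(P,Q)*1e3
i=(np.abs(p[:,0])<30)&(p[:,1]>-49)&(P[:,2]>.053)&(P[:,2]<.066); print('pack top yedge',np.percentile(p[i,1],[0,1,3]),np.percentile(p[i,0],[1,99]))
# wedge top slices
for x0 in (-105,-95,-85,-75,-65,-55,-48,-43):
    i=(np.abs(p[:,0]-x0)<3)&(P[:,2]>.040)&(P[:,2]<.06)&(np.abs(p[:,1]+60)<20); 
    if i.sum()>5: print(x0,np.percentile(p[i,1],[1,99]).round(1),np.median(P[i,2]).round(4))
i=(P[:,2]>.040)&(P[:,2]<.06)&(np.abs(p[:,1]+54)<8)&(p[:,0]<-32); print('tip',np.percentile(p[i,0],99.5))
i=(P[:,2]>.044)&(P[:,2]<.053)&(p[:,1]>-88)&(p[:,1]<-49)&(p[:,0]>-37)&(p[:,0]<36)
for x0 in (-30,-20,0,20): 
    j=i&(np.abs(p[:,0]-x0)<3); print('wall',x0,np.percentile(p[j,1],99),'exp',-62.4+(x0+35)/6, p[i,0].min())
cv2.imwrite('pics/w5z.png',cv2.resize(c['frame'][0:300,180:480,::-1],None,fx=2,fy=2,interpolation=cv2.INTER_CUBIC))
E
```

```text
t 16.95 tcp [ 0.4383 -0.1056  0.0216] cr mm [[-128.1  -63.9]] jaw-x -15.31 cradle -15.36 F [ 0.1 -0.2 -1.3] op 0.34
pack top yedge [-44.90014556 -42.98620033 -39.81530333] [-27.51978192  15.82738866]
-105 [-68.9 -48.5] 0.0511
-95 [-67.6 -48.5] 0.0511
-85 [-66.1 -48.5] 0.0511
-75 [-64.4 -48.5] 0.0512
-65 [-63.3 -48.5] 0.0512
-55 [-61.5 -48.2] 0.0511
-48 [-60.8 -48.3] 0.0512
-43 [-59.7 -48.3] 0.0511
tip -40.969069075255796
wall -30 -61.74240862399761 exp -61.56666666666666 -35.7584052269414
wall -20 -60.15313838667703 exp -59.9 -35.7584052269414Traceback (most recent call last):
  File "<stdin>", line 12, in <module>
    return _quantile_unchecked(
        a, q, axis, out, overwrite_input, method, keepdims, weights)
    return _ureduce(a,
                    func=_quantile_ureduce_func,
    ...<5 lines>...
                    overwrite_input=overwrite_input,
                    method=method)
    r = func(a, **kwargs)
    result = _quantile(arr,
                       quantiles=q,
    ...<2 lines>...
                       out=out,
                       weights=wgt)
    slices_having_nans = np.isnan(arr[-1, ...])
                                  ~~~^^^^^^^^^
IndexError: index -1 is out of bounds for axis 0 with size 0
```

The wedge slices read straight at y -48.5 and parallel to the cradle, and the tip is at x -41, clear of both the wall and the pack. Now I start the insertion.

Emit:
jog_arm --commands "0 0 -0.002 0 0 0;0.005 -0.0015 -0.002 0 0 0;0.01 -0.003 -0.002 0 0 0;0.015 -0.004 -0.002 0 0 0;0.021 -0.006 -0.002 0 0 0;0.021 -0.006 -0.002 0 0 0;0.021 -0.006 -0.002 0 0 0"

```text
time: 17.82
eef_pos: [0.4585, -0.1112, 0.0187]
tcp_rot: [0.991, -0.133, -0.0, -0.0]
contact_force: [-0.1, 0.7, -0.3]
opening: 0.338
```

```bash
cat >> h.py <<'E'
def slices(name):
    c=vision.read_camera('wrist'); save(c,name+'.png'); where()
    W=fcloud(c); P=W.reshape(-1,3); P=P[np.isfinite(P[:,2])]; p=tocr(P,Q)*1e3
    tx=tocr(get_state()['eef_pos'][None],Q)[0,0]*1e3
    for dx in (20,30,40,50,60,70,80):
        x0=tx+dx; i=(np.abs(p[:,0]-x0)<3)&(P[:,2]>.043)&(P[:,2]<.0545)&(np.abs(p[:,1]+52)<16)
        if i.sum()>5: print(' slice x',round(x0),'y',np.percentile(p[i,1],[1,99]).round(1),'wall',round(-62.4+(x0+35)/6,1),'z',np.median(P[i,2]).round(4))
    i=(np.abs(p[:,0])<30)&(p[:,1]>-52)&(p[:,1]<74)&(P[:,2]>.056)&(P[:,2]<.066)
    if i.sum()>20: print(' pack y min',np.percentile(p[i,1],[.2,1]).round(1),'y max',np.percentile(p[i,1],[99]),'x',np.percentile(p[i,0],[1,99]).round(1))
    cv2.imwrite('pics/'+name+'z.png',cv2.resize(c['frame'][0:300,120:520,::-1],None,fx=2,fy=2,interpolation=cv2.INTER_CUBIC))
E
python3 - <<'E'
from h import *
slices('w6')
E
```

```text
t 17.88 tcp [ 0.4584 -0.1111  0.0187] cr mm [[-107.3  -63.9]] jaw-x -15.31 cradle -15.36 F [-0.9 -0.1 -1.1] op 0.336
 slice x -87 y [-67.7 -48.4] wall -71.1 z 0.0481
 slice x -77 y [-67.6 -48.5] wall -69.5 z 0.0481
 slice x -67 y [-66.4 -48.6] wall -67.8 z 0.0481
 slice x -57 y [-65.2 -48.6] wall -66.1 z 0.0481
 slice x -47 y [-63.7 -48.5] wall -64.5 z 0.0481
 slice x -37 y [-66.9 -48.2] wall -62.8 z 0.048
 slice x -27 y [-67.9 -36.9] wall -61.1 z 0.048
 pack y min [-44.5 -43.6] y max [69.79007648] x [-24.7  22.3]
```

View pics/w6z.png

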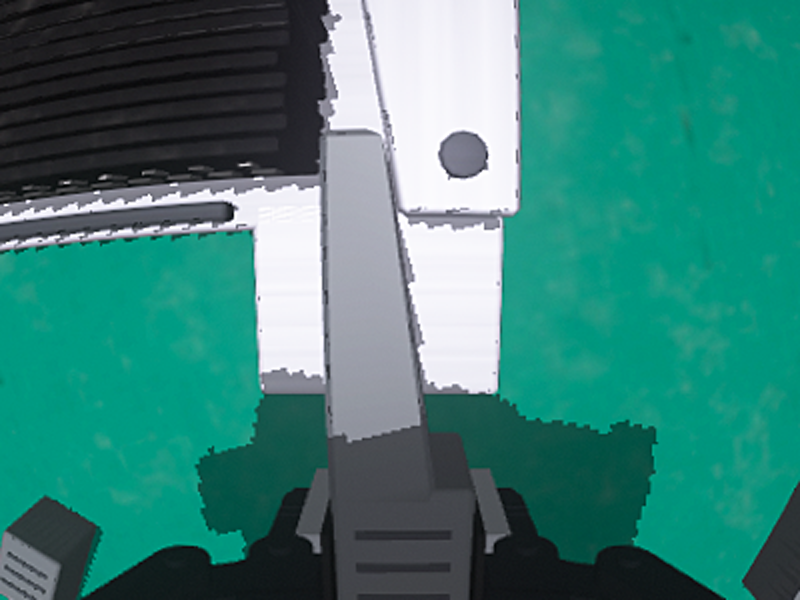

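The tip is in the gap at zoom (350,135), between the pack end and the wall and clear of both. I continue along the slope.

Emit:
jog_arm --commands "0.005 -0.0006 0.0003 0 0 0;0.01 -0.0013 0.0003 0 0 0;0.015 -0.0019 0.0003 0 0 0;0.02 -0.0026 0.0003 0 0 0;0.025 -0.0032 0.0003 0 0 0;0.03 -0.0039 0.0003 0 0 0;0.03 -0.0039 0.0003 0 0 0"

```text
time: 18.75
eef_pos: [0.489, -0.1154, 0.0191]
tcp_rot: [0.991, -0.133, 0.0, 0.0]
contact_force: [-0.5, -1.8, 0.1]
opening: 0.341
```

```bash
python3 - <<'E'
from h import *
slices('w7')
E
```

```text
t 18.8 tcp [ 0.4889 -0.1153  0.0191] cr mm [[-76.8 -59.9]] jaw-x -15.32 cradle -15.36 F [-0.6 -2.  -1.4] op 0.336
 slice x -57 y [-67.6 -44.4] wall -66.0 z 0.0485
 slice x -47 y [-64.  -44.7] wall -64.4 z 0.0486
 slice x -37 y [-66.7 -44.8] wall -62.7 z 0.0485
 slice x -27 y [-67.9 -44.7] wall -61.0 z 0.0484
 slice x -17 y [-67.7 -41.2] wall -59.4 z 0.0484
 slice x -7 y [-67.7 -40.7] wall -57.7 z 0.0483
 slice x 3 y [-67.9 -41.4] wall -56.0 z 0.0483
 pack y min [-42.5 -41.5] y max [70.71328593] x [-22.9  27.5]
```

View pics/w7z.png

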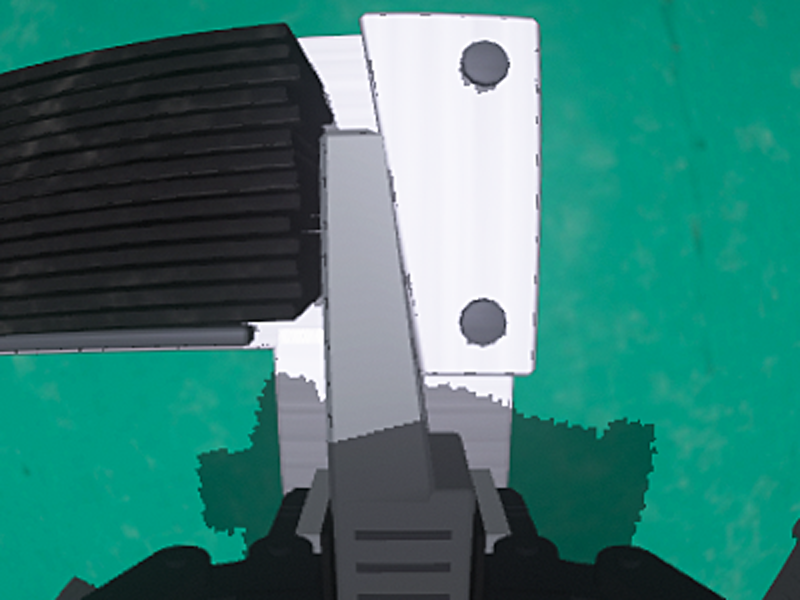

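Emit:
jog_arm --commands "0.004 -0.0005 0 0 0 0;0.008 -0.001 0 0 0 0;0.012 -0.0014 0 0 0 0;0.016 -0.0019 0 0 0 0;0.02 -0.0024 0 0 0 0;0.02 -0.0024 0 0 0 0"

```text
time: 19.55
eef_pos: [0.5083, -0.1177, 0.0187]
tcp_rot: [0.991, -0.133, -0.001, 0.0]
contact_force: [-3.0, -3.4, -1.4]
opening: 0.337
```

```bash
python3 - <<'E'
from h import *
slices('w8')
E
```

```text
t 19.6 tcp [ 0.5082 -0.1177  0.0187] cr mm [[-57.5 -57.1]] jaw-x -15.29 cradle -15.36 F [-2.3 -4.1 -2.2] op 0.341
 slice x -37 y [-67.4 -41.6] wall -62.8 z 0.048
 slice x -27 y [-67.7 -41.9] wall -61.1 z 0.048
 slice x -17 y [-67.8 -38.8] wall -59.5 z 0.048
 slice x -7 y [-67.7 -37.9] wall -57.8 z 0.0479
 slice x 3 y [-67.7 -38.5] wall -56.1 z 0.0479
 slice x 13 y [-67.6 -37.7] wall -54.5 z 0.0479
 slice x 23 y [-67.8 -37.6] wall -52.8 z 0.0479
 pack y min [-39.5 -38.6] y max [71.42373824] x [-22.3  28.4]
```

View pics/w8z.png

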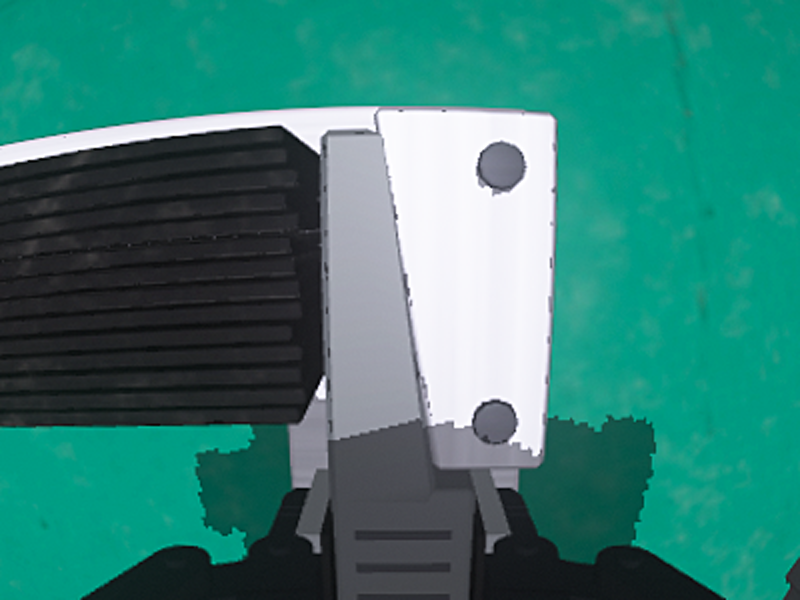

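Emit:
jog_arm --commands "0.0015 -0.0002 0 0 0 0;0.003 -0.0003 0 0 0 0;0.004 -0.0005 0 0 0 0;0.004 -0.0005 0 0 0 0;0.004 -0.0005 0 0 0 0"

```text
time: 20.23
eef_pos: [0.5116, -0.1181, 0.0187]
tcp_rot: [0.991, -0.133, -0.001, 0.0]
contact_force: [-4.3, -4.2, -0.7]
opening: 0.336
```

Emit:
jog_arm --commands "0.001 -0.0002 0 0 0 0;0.001 -0.0002 0 0 0 0;0.001 -0.0002 0 0 0 0"

```text
time: 20.6
eef_pos: [0.5123, -0.1181, 0.0187]
tcp_rot: [0.991, -0.133, -0.002, -0.0]
contact_force: [-6.8, -3.6, 0.4]
opening: 0.34
```

Emit:
jog_arm --commands "0.001 -0.0002 0 0 0 0;0.001 -0.0002 0 0 0 0;0.001 -0.0002 0 0 0 0"

```text
time: 20.98
eef_pos: [0.5123, -0.1181, 0.0187]
tcp_rot: [0.991, -0.133, -0.003, -0.0]
contact_force: [-9.7, -2.7, 2.8]
opening: 0.334
```

Emit:
jog_arm --commands "0.001 -0.0002 0 0 0 0;0.001 -0.0002 0 0 0 0;0.001 -0.0002 0 0 0 0"

```text
time: 21.35
eef_pos: [0.5122, -0.1181, 0.0186]
tcp_rot: [0.991, -0.133, -0.005, -0.0]
contact_force: [-13.5, -3.7, 6.8]
opening: 0.338
```

```bash
python3 - <<'E'
from h import *
slices('w9')
E
```

```text
t 21.4 tcp [ 0.5122 -0.1181  0.0186] cr mm [[-53.5 -56.4]] jaw-x -15.27 cradle -15.36 F [-14.1  -3.1   5.7] op 0.336
 slice x -34 y [-67.7 -41. ] wall -62.2 z 0.0479
 slice x -24 y [-67.7 -40.9] wall -60.5 z 0.0479
 slice x -14 y [-67.8 -38.2] wall -58.8 z 0.0479
 slice x -4 y [-67.8 -37.4] wall -57.2 z 0.0479
 slice x 6 y [-67.7 -37.1] wall -55.5 z 0.0479
 slice x 16 y [-67.8 -36.5] wall -53.8 z 0.0479
 slice x 26 y [-67.8 -36.2] wall -52.2 z 0.0479
 pack y min [-38.9 -38. ] y max [71.54547753] x [-22.3  28.4]
```

View pics/w9z.png

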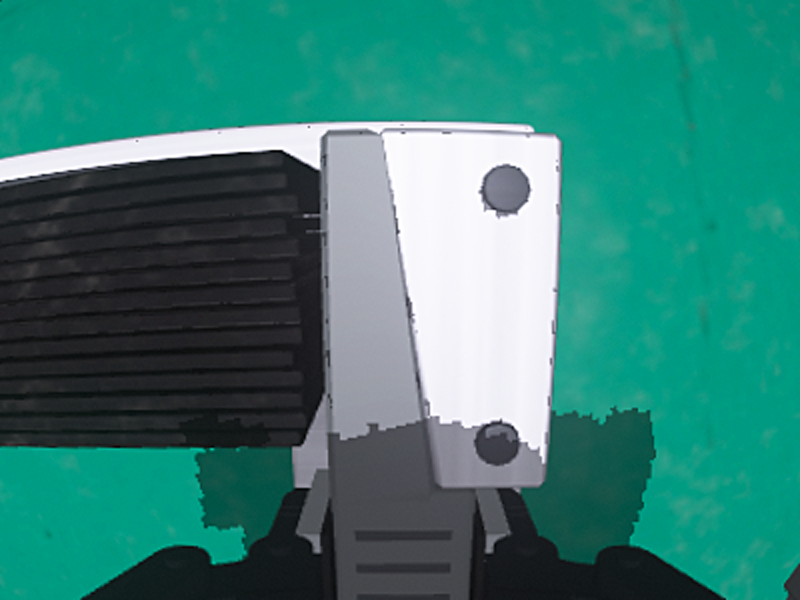

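The wedge is home: the shoulder meets the wall end at zoom (435,487), the tip is flush with the wall's far end, and the reaction rose without further travel. I'll relax the push and release.

Emit:
jog_arm --commands "-0.001 0.0002 0 0 0 0;-0.001 0.0002 0 0 0 0"

```text
time: 21.65
eef_pos: [0.5123, -0.1181, 0.0186]
tcp_rot: [0.991, -0.133, -0.003, -0.0]
contact_force: [-10.0, -2.6, 3.3]
opening: 0.338
```

Emit:
jog_arm --commands "0 0 0 0 0 0;0 0 0 0 0 0;0 0 0 0 0 0;0 0 0 0 0 0;0 0 0 0 0 0" --gripper 55

```text
time: 22.28
eef_pos: [0.5148, -0.1184, 0.0192]
tcp_rot: [0.991, -0.133, 0.0, -0.0]
contact_force: [-0.6, -0.4, 0.3]
opening: 0.553
```

```bash
python3 - <<'E'
from h import *
slices('w10')
E
```

```text
t 22.32 tcp [ 0.5147 -0.1184  0.0192] cr mm [[-51. -56.]] jaw-x -15.31 cradle -15.36 F [-0.1 -0.4 -0.5] op 0.55
 slice x -31 y [-67.8 -40.8] wall -61.7 z 0.0479
 slice x -21 y [-67.8 -40.8] wall -60.1 z 0.048
 slice x -11 y [-67.6 -38.6] wall -58.4 z 0.0479
 slice x -1 y [-67.6 -38.7] wall -56.7 z 0.0479
 slice x 9 y [-67.8 -37.1] wall -55.1 z 0.0479
 slice x 19 y [-67.7 -36.7] wall -53.4 z 0.0479
 slice x 29 y [-67.7 -36.3] wall -51.7 z 0.0479
 pack y min [-39.  -38.1] y max [71.53459554] x [-22.4  28.3]
```

View pics/w10z.png

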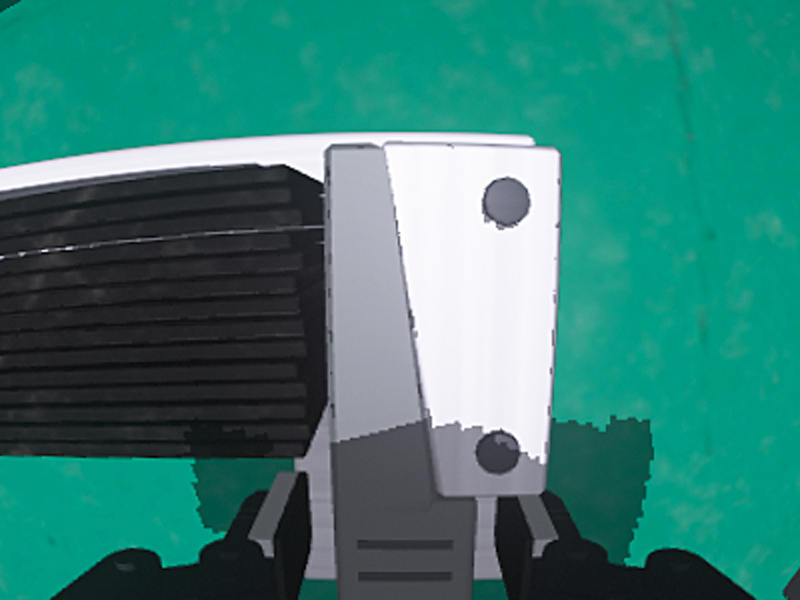

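Emit:
jog_arm --commands "-0.002 0 0.005 0 0 0;-0.002 0 0.02 0 0 0;-0.002 0 0.04 0 0 0;-0.002 0 0.08 0 0 0;-0.002 0 0.13 0 0 0;-0.02 0.02 0.18 0 0 0;-0.03 0.04 0.22 0 0 0;-0.03 0.05 0.22 0 0 0;-0.03 0.05 0.22 0 0 0;-0.03 0.05 0.22 0 0 0"

```text
time: 23.58
eef_pos: [0.4839, -0.0685, 0.2375]
tcp_rot: [0.991, -0.133, -0.001, -0.0]
contact_force: [-0.4, -0.7, -0.5]
opening: 0.551
```

```bash
python3 - <<'E'
from h import *
c=vision.read_camera('wrist'); save(c,'w11.png'); where()
t=vision.read_camera('top'); s=vision.read_camera('side'); save(s,'s11.png')
for n,W in (('wr',fcloud(c)),('top',cloud(t))):
    qc=fitcradle(W,Q)[0]; print(n,'cradle',qc)
    P=W.reshape(-1,3); P=P[np.isfinite(P[:,2])]; p=tocr(P,Q)*1e3
    i=(p[:,0]<-40)&(p[:,0]>-85)&(np.abs(p[:,1]+55)<18)&(P[:,2]>.043)&(P[:,2]<.053)
    print(' head x',np.percentile(p[i,0],[1,99]).round(1),'y',np.percentile(p[i,1],[1,99]).round(1),'z',np.median(P[i,2]).round(4))
    i=(np.abs(p[:,0])<32)&(p[:,1]>-41)&(P[:,2]>.056)&(P[:,2]<.07)&(p[:,1]<82); 
    print(' pack y',np.percentile(p[i,1],[.5,50,99.5]).round(1),'x',np.percentile(p[i,0],[1,99]).round(1),'z',np.percentile(P[i,2],[10,50,90]).round(4))
    i=(np.abs(p[:,0])<25)&(p[:,1]>65)&(P[:,2]>.046)&(p[:,1]<110)&(P[:,2]<.0565); print(' plate top y min',np.percentile(p[i,1],[0,2,10,50]).round(1) if i.sum() else '')
cv2.imwrite('pics/w11z.png',cv2.resize(c['frame'][:,:,::-1],None,fx=1.25,fy=1.25))
cv2.imwrite('pics/s11z.png',cv2.resize(s['frame'][190:290,280:430,::-1],None,fx=5,fy=5,interpolation=cv2.INTER_CUBIC))
E
```

```text
t 23.62 tcp [ 0.484  -0.0686  0.2375] cr mm [[-93.9 -16.1]] jaw-x -15.33 cradle -15.36 F [-0.2 -0.2  0.2] op 0.549
wr cradle [ 0.57890289 -0.07764078 -0.26714087]
 head x [-71.3 -40.5] y [-70.3 -41.1] z 0.0482
 pack y [-37.7  18.4  77.5] x [-22.8  28.3] z [0.058  0.0592 0.0604]
 plate top y min [65.2 74.  80.7 89.4]
top cradle [ 0.57944608 -0.07810341 -0.26125916]Traceback (most recent call last):
  File "<stdin>", line 8, in <module>
    return _quantile_unchecked(
        a, q, axis, out, overwrite_input, method, keepdims, weights)
    return _ureduce(a,
                    func=_quantile_ureduce_func,
    ...<5 lines>...
                    overwrite_input=overwrite_input,
                    method=method)
    r = func(a, **kwargs)
    result = _quantile(arr,
                       quantiles=q,
    ...<2 lines>...
                       out=out,
                       weights=wgt)
    slices_having_nans = np.isnan(arr[-1, ...])
                                  ~~~^^^^^^^^^
IndexError: index -1 is out of bounds for axis 0 with size 0
```

```bash
python3 - <<'E'
from h import *
f=cv2.imread('pics/w11.png'); cv2.imwrite('pics/w11y.png',cv2.resize(f,None,fx=1.25,fy=1.25))
s=cv2.imread('pics/s11.png'); cv2.imwrite('pics/s11y.png',cv2.resize(s[190:290,280:430],None,fx=5,fy=5,interpolation=cv2.INTER_CUBIC))
c=vision.read_camera('wrist'); W=fcloud(c); P=W.reshape(-1,3); P=P[np.isfinite(P[:,2])]; p=tocr(P,Q)*1e3
# plate: dark upright; profile of height over y near center and near edges
for y in range(66,100,2):
    i=(np.abs(p[:,0]-5)<15)&(np.abs(p[:,1]-y)<1); print(y,np.percentile(P[i,2],[5,50,95]).round(3) if i.sum()>5 else i.sum())
E
```

```text
66 [0.057 0.059 0.061]
68 [0.057 0.059 0.061]
70 [0.057 0.059 0.061]
72 [0.056 0.059 0.061]
74 [0.057 0.059 0.061]
76 [0.056 0.059 0.06 ]
78 [0.055 0.059 0.06 ]
80 [0.047 0.053 0.055]
82 [0.053 0.055 0.057]
84 [0.054 0.055 0.056]
86 [0.054 0.055 0.056]
88 [0.053 0.055 0.056]
90 [0.053 0.054 0.055]
92 0
94 4
96 [0.035 0.039 0.041]
98 [0.035 0.039 0.041]
```

View pics/w11y.png

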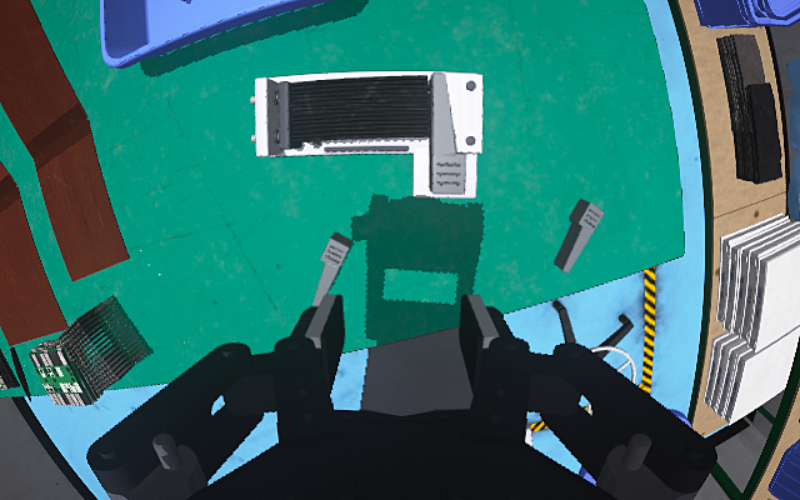

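View pics/s11y.png

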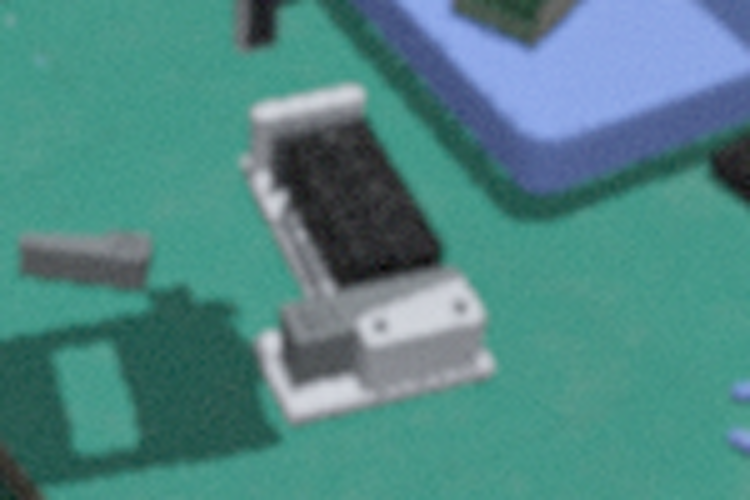

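Both views agree: the pack is flat between the rails and against the plate, and its end at y ≈ 79 mm means about 4 mm of plate travel. The wedge is home with its shoulder at the wall end. I'm handing in the job.

```bash
python3 - <<'E'
from h import *
where(); print(ctrl.sign_off())
E
```

```text
t 23.77 tcp [ 0.4843 -0.0687  0.238 ] cr mm [[-93.6 -16.2]] jaw-x -15.34 cradle -15.36 F [ 0.  -0.2  0.3] op 0.55
the job is handed in; nothing more can be done
None
```

The pack is locked in the cradle, the wedge is driven fully home, and the job was handed in at about 23.8 s of the 72 s allowed.

I set the pack flat between the rails about 1 mm short of the pressure plate and let go. I then slid in the largest wedge until its shoulder met the wall end. The push force rose to about 14 N with no further travel.

Last checks before hand-in, in the cradle frame:
- **Wedge:** head centre at about x −53.3, y −55.7 mm. It lies flat, with its top at 48 mm.
- **Pack:** flat, x offset about 2.7 mm by the wrist camera's visible edges.
- **Plate:** pushed back about 4 mm. I worked this out from where the pack's end sits (y ≈ 79 mm); I could not read the plate itself.
- **Gripper:** open and clear, about 0 N of contact force.

- **Failed check:** the top-camera repeat of the wedge-head measurement failed because that camera gave no usable points there. The final wedge position rests on the wrist camera, and the side picture agrees with it.
- **Not measured:** I did not re-measure the bystanders. The arm passed well above them, and the reported forces gave no sign of a stray contact.

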